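# Separate specimen mounts from polishing media and close them in the canister

## Task

Lift the handle of the separator's pan to tip everything in it onto the bar grate, so that the small balls drop through into the bin and the specimen mounts stay on top, and let the pan back down. Pick the mounts off the grate and put them all in the round canister. Then close the canister with its keyed lid: turn it until the key drops into the notch and the lid lies flush on the rim; leave the other things on the bench where they are.

Things in the scene. Friction and masses are not known exactly. Their poses are not given: they have to be found in the camera images.
- grate (a point): middle of the grate of a white separator bin fixed to the bench (206 mm in x, 162 in y), at the bars' tops, 70 mm above the bench; z up. 9 round steel bars, 6 mm thick, run along y, 20 mm apart (14 mm gaps), over 194 mm (x) by 150 mm (y). The rim stands 6 mm above the bars on three sides; on the +y side an apron slopes up (43 degrees) from y = 62 mm to the lip of a tipping pan
- pan_hinge (a point): middle of the pan's hinge line, which runs along the grate's x at the pan's front lip, 90 mm from the middle of the grate in its +y, 100 mm above the bench; axes as the grate. The pan lies beyond it in +y and is open at this lip: its floor is 130 mm from lip to rear wall, 170 mm wide inside, its walls 34 mm high. Two cheek plates beside the lip reach 115 mm above the bench
- pan (a joint): angle of the steel tipping pan (0.5 kg) about its hinge, rad: 0 at rest (its floor then level), grows as the rear handle is lifted, stop at 1.2. Let go, it swings slowly back to 0. Tipped, parts go out over the lip onto the grate: balls first, flat mounts only from about 0.45 to 0.65 rad
- pan_handle (a point): middle of the pan's handle, a round black bar 10 mm thick and 118 mm long, parallel to the hinge, 45 mm clear of the pan's rear wall, on two stalks 55 mm either side of its middle. It is 176 mm from the hinge line, 120 mm above the bench at rest; the point moves with the pan
- canister: open round aluminium specimen canister fixed to the bench: 132 mm outside, 120 mm inside, 60 mm high, inner floor 6 mm above the bench. Origin on the bench under its centre. Its rim has one notch, 14 mm wide and 11 mm deep, in the direction of its x axis
- lid_seat (a point): centre of the underside of the disc (132 mm, 6 mm thick) of the canister's loose lid, 0.25 kg; 60 mm above the bench when home. Below the disc: a centring plug 8 mm deep, 114 mm wide (108 at its foot), and on the lid's x axis a key, 9 mm wide, 61 to 75 mm from the centre, 8 mm deep. On the bench this point is 8 mm up. Out of the notch the lid rides 8 mm high on the key
- lid_handle (a point): centre of the lid's handle: an upright black bar 60 mm long along the lid's x (it points to the key), 12 mm wide, 26 mm high, standing on the disc; the point is half-way up the bar, on the lid's axis, 19 mm above the disc's underside and 13 mm below the bar's top
- mount0_center (a point): centre of a resin specimen mount: a black disc 30 mm across and 22 mm high, 25 to 50 g, its z along the disc's axis; too big for the grate. Three to five of them lie in the pan at the start; an absent one reads None
- mount1_center (a point): centre of a resin specimen mount: a black disc 30 mm across and 22 mm high, 25 to 50 g, its z along the disc's axis; too big for the grate. Three to five of them lie in the pan at the start; an absent one reads None
- mount2_center (a point): centre of a resin specimen mount: a black disc 30 mm across and 22 mm high, 25 to 50 g, its z along the disc's axis; too big for the grate. Three to five of them lie in the pan at the start; an absent one reads None
- mount3_center (a point): centre of a resin specimen mount: a black disc 30 mm across and 22 mm high, 25 to 50 g, its z along the disc's axis; too big for the grate. Three to five of them lie in the pan at the start; an absent one reads None
- mount4_center (a point): centre of a resin specimen mount: a black disc 30 mm across and 22 mm high, 25 to 50 g, its z along the disc's axis; too big for the grate. Three to five of them lie in the pan at the start; an absent one reads None
- ball0_center (a point): centre of a white ceramic ball, 12 mm across, which falls through the grate. Three to five of them lie in the pan at the start; an absent one reads None
- ball1_center (a point): centre of a white ceramic ball, 12 mm across, which falls through the grate. Three to five of them lie in the pan at the start; an absent one reads None
- ball2_center (a point): centre of a white ceramic ball, 12 mm across, which falls through the grate. Three to five of them lie in the pan at the start; an absent one reads None
- ball3_center (a point): centre of a white ceramic ball, 12 mm across, which falls through the grate. Three to five of them lie in the pan at the start; an absent one reads None
- ball4_center (a point): centre of a white ceramic ball, 12 mm across, which falls through the grate. Three to five of them lie in the pan at the start; an absent one reads None
- bottle: bystander: white closed bottle, 56 mm across, 130 mm high; origin at its underside
- jar: bystander: amber jar, 60 mm across, 70 mm high; origin at its underside
- carton: bystander: small carton, 70 by 110 by 45 mm; origin at its underside
- caliper: bystander: caliper lying flat, about 150 mm long and 12 mm high; origin at its underside
- mouse: bystander: computer mouse, 100 by 58 by 24 mm; origin at its underside
- screwdriver: bystander: screwdriver lying flat, 160 mm long; origin at its underside
- beaker: bystander: white beaker, 60 mm across, 75 mm high; origin at its underside

How it is judged:
By the outcome, as a careful person would: the job done as asked, in the order asked, and still so for the second after the job is handed in, with the robot touching nothing.
Of mount0, mount1, mount2, mount3, mount4 only 3 to 5 are there at a start; the rules pass over those that are not, and their reading is None.
Of ball0, ball1, ball2, ball3, ball4 only 3 to 5 are there at a start; the rules pass over those that are not, and their reading is None.
At some moment in a run one of lid, mount0, mount1, mount2, mount3, mount4 may be knocked a few centimetres aside while the robot is not near it.
Once in a run the grip may slacken for a moment while it holds something.
It also fails if it takes over 210 s, if anything falls off the work surface, if the arm or the gripper's body presses on something with over 40 N, if the wrist force passes 120 N, or if a joint passes its speed limit or range.

## Robot

A 6-joint arm with a two-finger parallel gripper is mounted at the origin on the work surface. World frame = base frame: x ahead of the robot, y to its left, z up, the work surface at z = 0. Lengths are in m, angles in rad, forces in N, time in s.
With the tool pointing down it reaches from about 0.425 to 0.95 m from the base axis. Payload 3.5 kg.
Tool frame: the origin (TCP) lies midway between the tips of the shut fingers; the grasp point (between the pads) lies 19 mm behind it; z points along the fingers, y is the line along which they close (so a half turn about z gives the same grasp; the last joint's range is limited). The gripper opens to 85 mm and grips with 20 to 120 N. Pads are 22 mm wide; open, the fingers measure 114 mm over their backs; the gripper's body (76 mm by 85 mm) begins 54 mm behind the grasp point. The pads swing forward as they close: fully open they stand 13 mm farther back than shut.
Start: joints at [-1.303, 0.286, 1.577, -0, 1.279, -0.15], TCP at [0.274, -0.617, 0.231] pointing down, gripper open.
Joint ranges: [-2.77, 2.77], [-0.9, 2.22], [0.21, 2.48], [-1.53, 4.67], [0.24, 2.81], [-2.84, 2.84]. Speed limits (rad/s): [2.79, 2.79, 3.14, 3.14, 3.14, 3.14].

## Interface

Orientations are given as a unit quaternion [x, y, z, w].
In Python, from plant import ctrl gives the robot as it stands.
- The arm moves only by the tool arm_command, never from a script. Its argument "steps" is one flat list of numbers, 5 for each row, row after row: the opening in per cent of the stroke, from 0 (shut) to 100 (fully open), then the shift along the tool's x, y, z each as a share of 25 mm, from -1 to 1, then the turn about the tool's z as a share of 0.1 rad, from -1 to 1. In form: [grip, tx, ty, tz, spin, grip, tx, ty, tz, spin, ...]. A call has 1 to 8 rows; each row shifts and turns the commanded pose from where the row before left it, along the tool's axes as they then stand; what a row does not reach is not made up. A row lasts 1/12 s, in which the tool goes at most 41.7 mm and 7.16 degrees, less where a joint would pass 70% of its speed; a pose out of reach is approached as far as the arm can. A call with a number of a shift or a turn outside -1 to 1 is refused whole. A call with a gripper value outside its range is refused whole. The fingers move at their own pace and stop on an object; "squeeze" is the grip in N (left out, the last holds). Time passes only in rows, so rows that do not move let the fingers close. It gives the time, the measured TCP pose, the force, the opening and the grip force at its end, in the units of the state.
- ctrl.get_state(): the state, without advancing time (a new reading comes with each control period).
- ctrl.read_camera(name): name is "scene" or "top" or "wrist"; returns the picture (480x640x3 uint8, red, green, blue); there is no depth.
- ctrl.camera_model(name): a dict with "intrinsics" (3x3 intrinsics, pixels), "D" ([k1, k2, p1, p2, k3] as OpenCV has them; the pictures are not rectified), "rvec" (rotation vector, rad) and "tvec" (3), from world to camera coordinates, as OpenCV has them. Camera axes: x right, y down, z forward; pixel columns grow to the right and rows downward; lengths in m; the calibration is good to about 2 mm. A picture is of the moment at which its call begins: read the wrist's pose just before it. camera_model takes no time and is no camera call; for the wrist camera it gives the pose at the moment of the call.
- ctrl.sign_off(): hands the job in; it is judged then, once.
The state is a dict: "time": time; "qpos": joint angles; "dq": joint speeds; "joint_efforts": joint torques, N m; "eef_pos": TCP position; "tcp_rot": TCP orientation; "contact_force": force on the tool from outside, world axes, zero at the start; "wrist_torque": the same for the moment, N m; "opening": opening from 0.0 (shut) to 1.0 (fully open); "finger_force": force on a finger pad.
Only numpy, scipy, OpenCV 4.12 (cv2) and the standard library are available. Lean on these libraries where they do the work, as an engineer would, in place of code of your own. Each camera call takes 0.05 s, during which the arm holds its last target. There are 200 camera calls.

## Working session

There is one attempt and no reset: what is moved stays moved. The work goes in short steps, Python scripts to look and compute and a tool call to move; the robot and the scene stay as the last step left them, time stands still between calls to the robot, and variables do not carry over. Pictures are saved under pics/ and viewed, at most 14 in all, crops included, and the job is handed in when it is done.

Besides the shell and the picture viewer there is one more tool, called after "Request:" in YAML: its name, and indented under it one key for each argument. arm_command: Moves the arm, as the interface text tells. Its arguments: {"type":"object","properties":{"steps":{"type":"array","items":{"type":"number"}},"squeeze":{"type":"number"}},"required":["steps"]}

```bash
ls; mkdir -p pics
python3 - <<'E'
from plant import ctrl
import cv2
for n in ("scene","top"):
    im=ctrl.read_camera(n); cv2.imwrite(f"pics/{n}0.png",im[:,:,::-1])
    m=ctrl.camera_model(n); print(n,m)
s=ctrl.get_state(); print(s)
E
```

```text
pics
scene {'intrinsics': array([[596.74018168,   0.        , 312.09027649],
       [  0.        , 596.74018168, 232.26190869],
       [  0.        ,   0.        ,   1.        ]]), 'D': array([-0.02567423,  0.        ,  0.        ,  0.        ,  0.        ]), 'rvec': array([ 1.11314727,  2.19452251, -1.15705269]), 'tvec': array([ 0.33027712, -0.1520047 ,  1.60320512])}
top {'intrinsics': array([[479.94957247,   0.        , 319.03274509],
       [  0.        , 479.94957247, 240.46062556],
       [  0.        ,   0.        ,   1.        ]]), 'D': array([-0.00147741,  0.        ,  0.        ,  0.        ,  0.        ]), 'rvec': array([ 2.18808843, -2.16726574,  0.14060981]), 'tvec': array([-0.03792454,  0.58869984,  0.97578793])}
{'time': 0.1, 'qpos': array([-1.30299332e+00,  2.87082883e-01,  1.57805308e+00,  1.33869897e-06,
        1.27859958e+00, -1.50016302e-01]), 'dq': array([-0.00043397, -0.00302201, -0.00449575,  0.00051153,  0.0002739 ,
        0.00043303]), 'joint_efforts': array([ 8.69451433e-04, -4.07295477e+01, -2.93700153e+01, -1.47798628e-04,
        3.40003891e-03,  6.71796997e-06]), 'eef_pos': array([ 0.27374963, -0.61633837,  0.23006946]), 'tcp_rot': array([ 9.78257105e-01,  2.07393078e-01, -6.24249348e-05, -1.06962642e-03]), 'contact_force': array([-0.29617834, -0.02508072, -0.68395646]), 'wrist_torque': array([ 0.0374609 ,  0.01682964, -0.03249042]), 'finger_force': 0.0, 'opening': 1.0009692034624489}
```

View pics/top0.png

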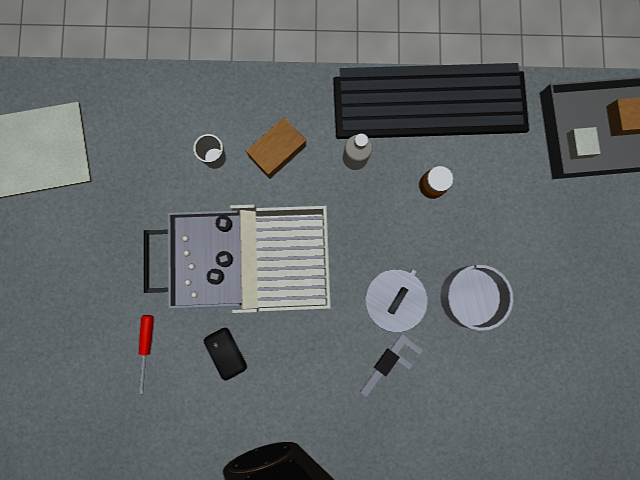

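View pics/scene0.png

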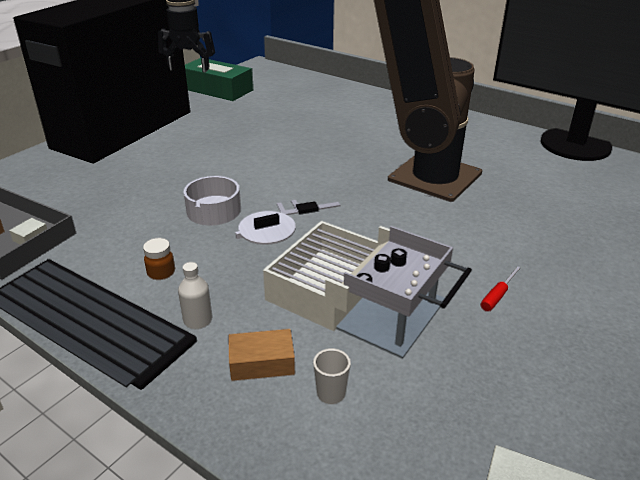

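Both views agree: there are three mounts in the pan, at top px (224,223), (224,259) and (216,276), and five balls. The handle is at about (150,262), the grate middle at (290,258), the canister at (480,297), and the lid at (397,300) with its key at (413,273). Next I'll zoom in for accurate pixels.

Run:
```python
import cv2
im=cv2.imread("pics/top0.png")
def z(x0,y0,x1,y1,k,n):
    c=cv2.resize(im[y0:y1,x0:x1],None,fx=k,fy=k,interpolation=cv2.INTER_CUBIC)
    for x in range((x0//20+1)*20,x1,20): cv2.line(c,((x-x0)*k,0),((x-x0)*k,6),(0,255,255),1);cv2.putText(c,str(x),((x-x0)*k+2,12),0,.35,(0,255,255))
    for y in range((y0//20+1)*20,y1,20): cv2.line(c,(0,(y-y0)*k),(6,(y-y0)*k),(0,255,255),1);cv2.putText(c,str(y),(8,(y-y0)*k+4),0,.35,(0,255,255))
    cv2.imwrite(n,c)
z(140,195,340,320,4,"pics/sepz.png"); z(360,255,520,345,5,"pics/canz.png")
```

```text
(no output)
```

View pics/sepz.png

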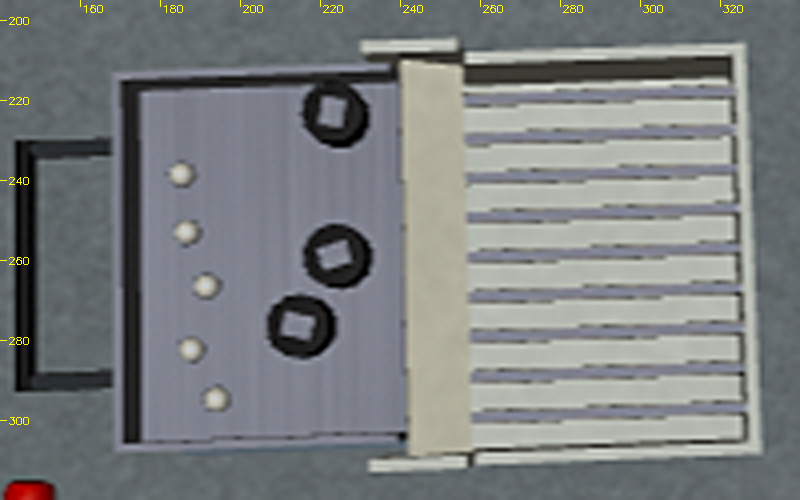

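View pics/canz.png

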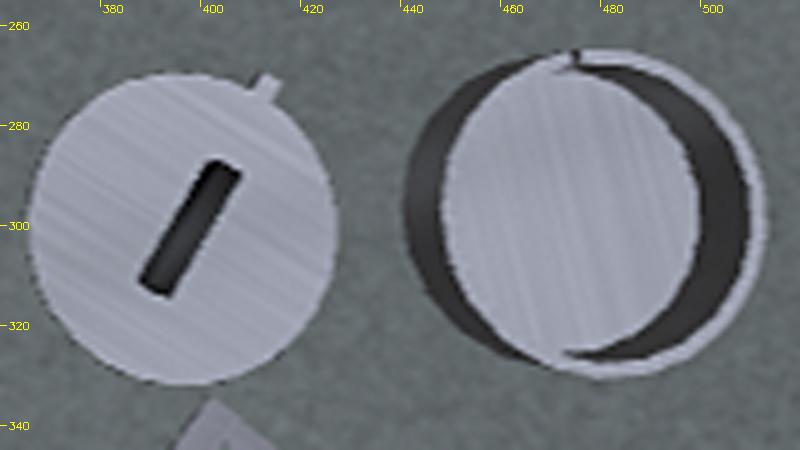

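The zooms show the handle bar at (146.4, 230→292.5) px, the lid disc centre at (396.8,300.7) with its key tip at (413.5,270.5), and the canister rim centre at (480.2,297.6) with the notch at (475,266.4).

```bash
cat > h.py <<'E'
from plant import ctrl
import cv2, numpy as np
from scipy.spatial.transform import Rotation as R
def ray(m,uv):
    p=cv2.undistortPoints(np.array([[uv]],float),m["intrinsics"],m["D"])[0,0]
    r=cv2.Rodrigues(m["rvec"])[0]; return -r.T@m["tvec"], r.T@np.array([*p,1.])
def onz(m,uv,z):
    c,d=ray(m,uv); return c+d*(z-c[2])/d[2]
def proj(m,X):
    return cv2.projectPoints(np.array(X,float).reshape(-1,3),m["rvec"],m["tvec"],m["intrinsics"],m["D"])[0][:,0]
def pose():
    s=ctrl.get_state(); r=R.from_quat(s["tcp_rot"]); M=r.as_matrix()
    return s,M
def togo(target,yaw=None):
    """shift in tool axes (units of 25mm) to world target TCP; yaw = world direction angle of tool y"""
    s,M=pose(); d=M.T@(np.array(target)-s["eef_pos"])
    out=[np.round(d/.025,2)]
    if yaw is not None:
        cur=np.arctan2(M[1,1],M[0,1]); e=(yaw-cur+np.pi/2)%np.pi-np.pi/2
        out.append(("spin units",round(-e/.1,2),"tooly now",round(cur,3)))  # tool z is down
    print("t",s["time"],"tcp",s["eef_pos"].round(4),*out)
E
python3 - <<'E'
from h import *
m=ctrl.camera_model("top"); print("cam",(-cv2.Rodrigues(m["rvec"])[0].T@m["tvec"]).round(3))
A=lambda u,v,z: onz(m,(u,v),z)
def rep(n,a,b): d=b-a; print(n,((a+b)/2).round(4),"len",np.linalg.norm(d).round(4),"ang",np.arctan2(d[1],d[0]).round(4))
rep("handle",A(146.4,292.5,.12),A(146.4,230,.12))
rep("rim-y",A(330.5,308.2,.076),A(326.7,206,.076))
rep("bar5",A(324.5,257,.07),A(256.8,260.5,.07))
rep("can(center->notch)",A(480.2,297.6,.06),A(475,266.4,.06)); print(A(480.2,297.6,.06))
rep("canrim",A(480.2,264.6,.06),A(480.2,330.6,.06))
rep("lid c->key",A(396.8,300.7,.014),A(413.2,271.5,.014)); print(A(396.8,300.7,.014))
rep("lid handle bottom(left)->top",A(391,313,.04),A(404.5,288.5,.04)); 
for p in ((223,223),(224,259),(216,276)): print("mount",A(*p,.122))
for p in ((150,262),):pass
ang=np.arctan2(*(A(326.7,206,.076)-A(330.5,308.2,.076))[[1,0]])
print("tool"); s,M=pose(); print(M.round(3))
w=ctrl.camera_model("wrist"); print("wrist cam in tool",(M.T@(-cv2.Rodrigues(w["rvec"])[0].T@w["tvec"]-s["eef_pos"])).round(4)); print((cv2.Rodrigues(w["rvec"])[0]@M).round(3),w["intrinsics"][0,0])
E
```

```text
cam [ 0.482 -0.01   1.033]
handle [0.537  0.2957 0.12  ] len 0.1183 ang 0.046
rim-y [ 0.5522 -0.0507  0.076 ] len 0.2049 ang 0.0433
bar5 [0.5474 0.0251 0.07  ] len 0.1359 ang 1.6325
can(center->notch) [ 0.5045 -0.3554  0.06  ] len 0.0639 ang 0.1411
[ 0.47288952 -0.35992786  0.06      ]
canrim [ 0.4734 -0.3599  0.06  ] len 0.1332 ang 3.1143
lid c->key [ 0.4955 -0.2162  0.014 ] len 0.0716 ang -0.5215
[ 0.46451387 -0.19835121  0.014     ]
lid handle bottom(left)->top [ 0.465  -0.1955  0.04  ] len 0.0578 ang -0.5136
mount [0.61093278 0.15331078 0.122     ]
mount [0.54217086 0.14940507 0.122     ]
mount [0.50992877 0.16348871 0.122     ]
tool
[[ 0.914  0.406 -0.001]
 [ 0.406 -0.914  0.002]
 [ 0.    -0.002 -1.   ]]
wrist cam in tool [ 0.0701 -0.0003 -0.1434]
[[ 0.001  1.     0.001]
 [-0.962  0.001 -0.274]
 [-0.274 -0.     0.962]] 410.9589307861816
```

Everything agrees: bar length 118.3 mm, rim 205 mm, lid and canister sizes right. Grate yaw is about 0.047, hinge (0.5447,0.1205), handle (0.5368,0.2955). Now over to the handle.

Request:
arm_command:
  steps: [35, 0, 0, 0, 0.92, 35, 0, 0, 0, 0.92, 35, 0, 0, 0, 0.92, 35, 0, 0, 0, 0.92, 35, 1, -1, 0, 0, 35, 1, -1, 0, 0, 35, 1, -1, 0, 0, 35, 1, -1, 0, 0]
  squeeze: 30

```text
time: 0.77
eef_pos: [0.3692, -0.5107, 0.2305]
tcp_rot: [1.0, 0.024, -0.0, -0.001]
contact_force: [0.9, -0.4, 0.8]
opening: 0.351
finger_force: 0.0
```

Request:
arm_command:
  steps: [35, 1, -1, 0, 0, 35, 1, -1, 0, 0, 35, 1, -1, 0, 0, 35, 1, -1, 0, 0, 35, 1, -1, 0, 0, 35, 1, -1, 0, 0, 35, 1, -1, 0, 0, 35, 1, -1, 0, 0]

```text
time: 1.43
eef_pos: [0.5593, -0.3007, 0.2307]
tcp_rot: [1.0, 0.025, -0.0, -0.0]
contact_force: [-0.2, 0.5, 1.1]
opening: 0.349
finger_force: 0.0
```

Request:
arm_command:
  steps: [35, 0, -1, 0, 0, 35, 0, -1, 0, 0, 35, 0, -1, 0, 0, 35, 0, -1, 0, 0, 35, 0, -1, 0, 0, 35, 0, -1, 0, 0, 35, 0, -1, 0, 0, 35, 0, -1, 0, 0]

```text
time: 2.1
eef_pos: [0.5481, -0.1013, 0.2307]
tcp_rot: [1.0, 0.025, -0.0, -0.0]
contact_force: [0.9, 0.4, 0.5]
opening: 0.349
finger_force: 0.0
```

Request:
arm_command:
  steps: [35, 0, -1, 0, 0, 35, 0, -1, 0, 0, 35, 0, -1, 0, 0, 35, 0, -1, 0, 0, 35, 0, -1, 0, 0, 35, 0, -1, 0, 0, 35, 0, -1, 0, 0, 35, 0, -1, 0, 0]

```text
time: 2.77
eef_pos: [0.5381, 0.0984, 0.2308]
tcp_rot: [1.0, 0.025, -0.0, -0.0]
contact_force: [-0.1, -0.5, 0.3]
opening: 0.35
finger_force: 0.0
```

Run:
```python
from h import *
togo((.5368,.2955,.101),-1.524); print(ctrl.get_state()["qpos"].round(2))
```

```text
t 2.7667 tcp [0.5381 0.0984 0.2308] [ 0.34 -7.88  5.19] ('spin units', np.float64(0.03), 'tooly now', np.float64(-1.521))
[-0.    0.01  1.89  0.    1.25  1.52]
```

Request:
arm_command:
  steps: [35, 0.34, -1, 0, 0, 35, 0, -1, 0, 0, 35, 0, -1, 0, 0, 35, 0, -1, 0, 0, 35, 0, -1, 0, 0, 35, 0, -1, 0, 0, 35, 0, -1, 0, 0, 35, 0, -0.88, 0, 0]

```text
time: 3.43
eef_pos: [0.5367, 0.2958, 0.2306]
tcp_rot: [1.0, 0.025, -0.001, 0.0]
contact_force: [0.6, -0.2, -0.0]
opening: 0.344
finger_force: 0.0
```

Run:
```python
from h import *
im=ctrl.read_camera("wrist"); cv2.imwrite("pics/w1.png",im[:,:,::-1])
m=ctrl.camera_model("wrist"); s,M=pose()
print(proj(m,[[.5368,.2955,.12]]), proj(m,[.5368+.059*.999,.2955+.059*.047,.12]), proj(m,[s["eef_pos"][0],s["eef_pos"][1],.12]))
togo((.5368,.2955,.101),-1.524)
g=cv2.cvtColor(im,cv2.COLOR_RGB2GRAY);
```

```text
[[327.52767023 234.77433932]] [[328.5752656  140.68021329]] [[322.13907966 235.43066292]]
t 3.4833 tcp [0.5362 0.2989 0.2307] [0.02 0.15 5.19] ('spin units', np.float64(0.06), 'tooly now', np.float64(-1.518))
```

View pics/w1.png

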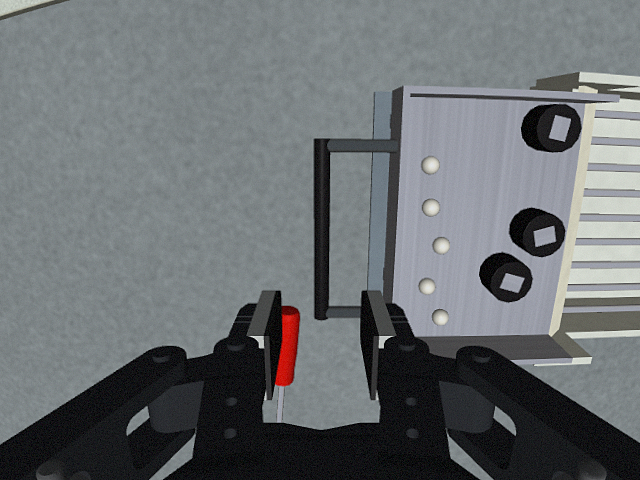

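The wrist view shows the bar at u≈321.5, v 138–320, lined up with the TCP at u≈322. I'll descend and grip it.

Request:
arm_command:
  steps: [35, 0, 0, 1, 0, 35, 0, 0, 1, 0, 35, 0, 0, 1, 0, 35, 0, 0, 1, 0, 35, 0, 0, 1, 0, 35, 0, 0, 0.19, 0, 35, 0, 0, 0, 0, 0, 0, 0, 0, 0]

```text
time: 4.15
eef_pos: [0.5377, 0.2944, 0.1022]
tcp_rot: [1.0, 0.025, 0.0, -0.0]
contact_force: [-1.1, -0.9, 0.1]
opening: 0.223
finger_force: 0.0
```

Request:
arm_command:
  steps: [0, 0, 0, 0, 0, 0, 0, 0, 0, 0, 0, 0, 0, 0, 0, 0, 0, 0, 0, 0]

```text
time: 4.48
eef_pos: [0.5385, 0.2955, 0.1034]
tcp_rot: [1.0, 0.025, 0.002, -0.001]
contact_force: [0.7, 4.6, 1.0]
opening: 0.101
finger_force: 29.5
```

Gripped. Now I'll lift along the arc: to 0.4 rad, dwell, then 0.8, then 1.0.

Request:
arm_command:
  steps: [0, 0, 0.05, -0.35, 0, 0, 0, 0.07, -0.35, 0, 0, 0, 0.08, -0.34, 0, 0, 0, 0.1, -0.34, 0, 0, 0, 0.12, -0.33, 0, 0, 0, 0.13, -0.33, 0, 0, 0, 0.15, -0.32, 0, 0, 0, 0.17, -0.31, 0]

```text
time: 5.15
eef_pos: [0.5394, 0.2747, 0.1702]
tcp_rot: [1.0, 0.025, 0.002, -0.003]
contact_force: [2.2, 8.8, -1.4]
opening: 0.104
finger_force: 29.2
```

Request:
arm_command:
  steps: [0, 0, 0, 0, 0, 0, 0, 0, 0, 0, 0, 0, 0, 0, 0, 0, 0, 0, 0, 0, 0, 0, 0, 0, 0, 0, 0, 0, 0, 0, 0, 0, 0, 0, 0, 0, 0, 0, 0, 0]

```text
time: 5.82
eef_pos: [0.5394, 0.2748, 0.1701]
tcp_rot: [1.0, 0.025, 0.002, -0.003]
contact_force: [0.3, 7.7, 0.9]
opening: 0.104
finger_force: 29.6
```

Run:
```python
from h import *
a=ctrl.read_camera("top"); b=ctrl.read_camera("scene")
c=np.vstack([cv2.resize(a[190:330,130:350],(640,407)),b[200:360,240:500].repeat(1,0)[:, :260].copy() if 0 else cv2.resize(b[220:350,260:480],(325,192)).copy() if 0 else np.zeros((0,640,3),np.uint8)])
cv2.imwrite("pics/t2.png",np.hstack([cv2.resize(a[190:330,130:350],(400,255)),cv2.resize(b[215:355,260:480],(400,255))])[:,:,::-1])
s,_=pose(); print(s["eef_pos"],s["contact_force"],s["opening"])
```

```text
[0.53936243 0.27479396 0.17012181] [1.09617073 7.1146076  0.96433469] 0.10115244985823514
```

View pics/t2.png

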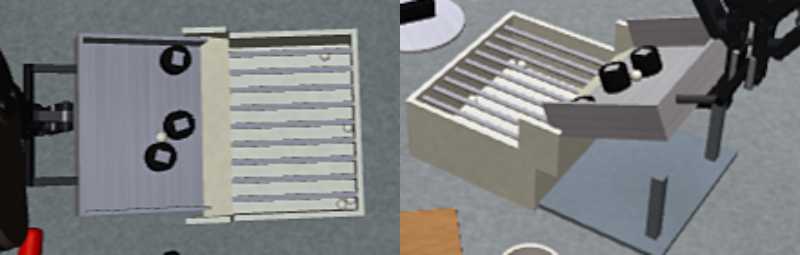

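At 0.4 rad four balls are through, one is held behind the mounts, and the mounts are still in the pan. Going on.

Request:
arm_command:
  steps: [0, 0, 0.18, -0.3, 0, 0, 0, 0.2, -0.29, 0, 0, 0, 0.21, -0.28, 0, 0, 0, 0, 0, 0, 0, 0, 0, 0, 0, 0, 0, 0, 0, 0, 0, 0, 0, 0, 0, 0, 0, 0, 0, 0]

```text
time: 6.58
eef_pos: [0.5401, 0.2604, 0.1929]
tcp_rot: [1.0, 0.025, 0.002, -0.003]
contact_force: [0.0, 8.7, 4.0]
opening: 0.099
finger_force: 29.3
```

Request:
arm_command:
  steps: [0, 0, 0.22, -0.27, 0, 0, 0, 0.24, -0.26, 0, 0, 0, 0, 0, 0, 0, 0, 0, 0, 0, 0, 0, 0, 0, 0, 0, 0, 0.25, -0.25, 0, 0, 0, 0.26, -0.24, 0, 0, 0, 0.27, -0.22, 0]

```text
time: 7.25
eef_pos: [0.5415, 0.2301, 0.2248]
tcp_rot: [1.0, 0.025, 0.002, -0.004]
contact_force: [-1.3, 10.1, 6.7]
opening: 0.101
finger_force: 29.7
```

Request:
arm_command:
  steps: [0, 0, 0, 0, 0, 0, 0, 0, 0, 0, 0, 0, 0.28, -0.21, 0, 0, 0, 0.29, -0.19, 0, 0, 0, 0.3, -0.18, 0, 0, 0, 0, 0, 0, 0, 0, 0, 0, 0, 0, 0, 0, 0, 0]

```text
time: 7.92
eef_pos: [0.5426, 0.2076, 0.2403]
tcp_rot: [1.0, 0.025, 0.002, -0.003]
contact_force: [-3.3, 8.0, 8.9]
opening: 0.101
finger_force: 30.4
```

Request:
arm_command:
  steps: [0, 0, 0, 0, 0, 0, 0, 0, 0, 0, 0, 0, 0, 0, 0, 0, 0, 0, 0, 0]

```text
time: 8.25
eef_pos: [0.5426, 0.2077, 0.2402]
tcp_rot: [1.0, 0.025, 0.002, -0.003]
contact_force: [-2.6, 6.8, 9.1]
opening: 0.099
finger_force: 30.4
```

Run:
```python
from h import *
a=ctrl.read_camera("top"); b=ctrl.read_camera("scene")
cv2.imwrite("pics/t3.png",np.hstack([cv2.resize(a[190:330,130:350],(400,255)),cv2.resize(b[215:355,260:480],(400,255))])[:,:,::-1])
s,_=pose(); print(s["eef_pos"],s["contact_force"],s["opening"])
```

```text
[0.54254447 0.20776539 0.24015353] [-2.78656154  7.53978568  9.66917282] 0.10390406701657286
```

View pics/t3.png

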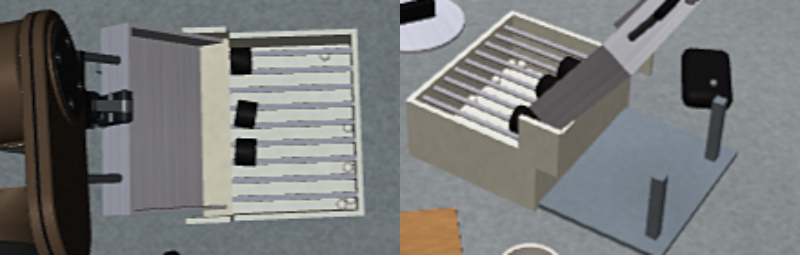

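All three mounts are on the grate, standing on their sides at the apron's foot, and the balls are in the bin. Letting the pan back down.

Request:
arm_command:
  steps: [0, 0, -0.59, 0.37, 0, 0, 0, -0.55, 0.43, 0, 0, 0, -0.51, 0.49, 0, 0, 0, -0.46, 0.53, 0, 0, 0, -0.41, 0.57, 0, 0, 0, -0.35, 0.61, 0, 0, 0, -0.28, 0.65, 0, 0, 0, -0.22, 0.67, 0]

```text
time: 9.02
eef_pos: [0.5387, 0.2908, 0.1287]
tcp_rot: [1.0, 0.025, 0.002, -0.001]
contact_force: [1.9, 2.9, 2.0]
opening: 0.102
finger_force: 31.9
```

Request:
arm_command:
  steps: [0, 0, -0.15, 0.69, 0, 0, 0, -0.05, 0.35, 0, 0, 0, 0, 0, 0, 0, 0, 0, 0, 0, 35, 0, 0, 0, 0, 35, 0, 0, 0, 0, 35, 0, 0, 0, 0, 35, 0, 0, 0, 0]

```text
time: 9.68
eef_pos: [0.5371, 0.2936, 0.1011]
tcp_rot: [1.0, 0.025, -0.001, 0.001]
contact_force: [-0.1, -0.3, 0.3]
opening: 0.35
finger_force: 0.0
```

Request:
arm_command:
  steps: [35, 0, 0, -1, 0, 35, 0, 0, -1, 0, 35, 0, 0, -1, 0, 35, 0, 0, -1, 0, 60, 0, 1, -1, 0, 60, 0, 1, 0, 0, 60, 0, 1, 0, 0, 60, 0, 1, 0, 0]

```text
time: 10.35
eef_pos: [0.5423, 0.1932, 0.2272]
tcp_rot: [1.0, 0.025, 0.0, 0.0]
contact_force: [0.2, -0.1, 0.2]
opening: 0.599
finger_force: 0.0
```

Run:
```python
from h import *
a=ctrl.read_camera("top"); b=ctrl.read_camera("scene")
cv2.imwrite("pics/top4.png",a[:,:,::-1]);cv2.imwrite("pics/scene4.png",b[:,:,::-1])
x0,y0=225,200
za=cv2.resize(a[200:315,225:345],None,fx=5,fy=5,interpolation=cv2.INTER_CUBIC)[:, :480]
zb=cv2.resize(b[215:330,260:340],(400,575),interpolation=cv2.INTER_CUBIC)[:,:320]
zc=cv2.resize(b[215:330,260:380],None,fx=2.6,fy=2.6,interpolation=cv2.INTER_CUBIC)
c=np.zeros((575,480+zc.shape[1],3),np.uint8); c[:,:480]=za; c[:zc.shape[0],480:]=zc
zd=cv2.resize(a[190:330,130:350],None,fx=1.4,fy=1.4); c[320:320+zd.shape[0],480:480+zd.shape[1]]=zd
for i in range(0,96,20):
    cv2.putText(c,str(225+i),(i*5,10),0,.4,(255,0,0)); 
for i in range(20,115,20): cv2.putText(c,str(200+i),(0,i*5+4),0,.4,(255,0,0))
print(c.shape); cv2.imwrite("pics/t4.png",c[:,:,::-1])
s,_=pose(); print(s["eef_pos"],s["contact_force"],s["opening"])
```

```text
(575, 792, 3)
[0.54243227 0.19134697 0.22644724] [-0.42434525  0.73326613 -0.04753135] 0.6006102676137717
```

View pics/t4.png

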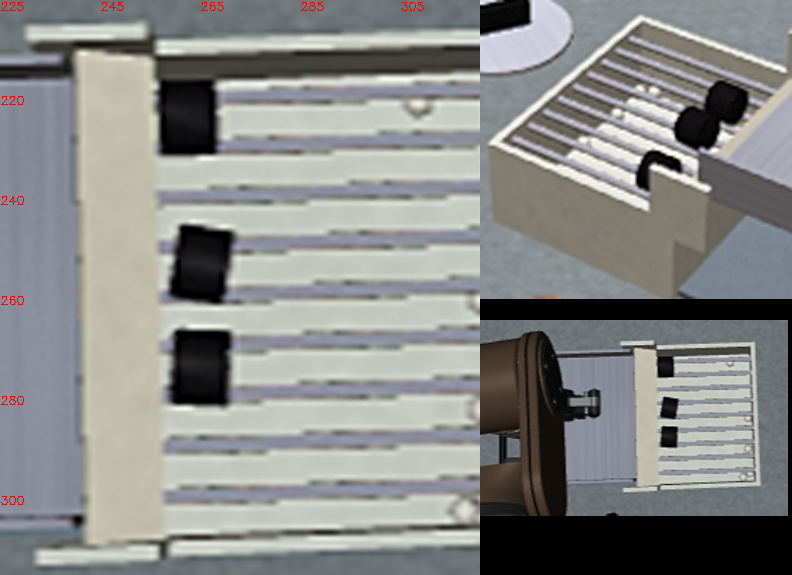

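The pan is down and empty, and the balls lie in the bin. The mounts lie on their sides at px (262,223), (265,252.5) and (265,273.5), axes along grate y, close to the apron. I'll work out their grate coordinates.

```bash
cat >> h.py <<'E'
psi=.047; G=np.array([.549,.0306]); ex=np.array([np.cos(psi),np.sin(psi)]); ey=np.array([-np.sin(psi),np.cos(psi)])
def g2w(x,y): return G+ex*x+ey*y
def w2g(p): d=np.array(p)[:2]-G; return np.array([d@ex,d@ey])
E
python3 - <<'E'
from h import *
m=ctrl.camera_model("top")
def bb(u0,v0,u1,v1):
    c=w2g(onz(m,((u0+u1)/2,(v0+v1)/2),.097)); c2=w2g(onz(m,((u0+u1)/2,(v0+v1)/2),.09)); l=w2g(onz(m,(u0,(v0+v1)/2),.095)); r=w2g(onz(m,(u1,(v0+v1)/2),.095))
    print("c@97",(c*1e3).round(1),"c@90",(c2*1e3).round(1),"ymax",round(l[1]*1e3,1),"ymin",round(r[1]*1e3,1))
bb(257,216,268,230.5); bb(260,245.5,271.5,260); bb(259.7,266,270.7,281)
print("apron foot", w2g(onz(m,(256.5,255),.07))*1e3, "bars right end",w2g(onz(m,(324.5,257),.07))*1e3)
for X in (70,10,-10,-30,-50): print(X, proj(m,[[*g2w(X/1e3,.05),.097]]).round(1))
E
```

```text
c@97 [68.1 46.8] c@90 [69.2 47.4] ymax 57.7 ymin 36.2
c@97 [ 9.8 42. ] c@90 [10.4 42.6] ymax 53.4 ymin 30.9
c@97 [-30.6  44.1] c@90 [-30.3  44.7] ymax 55.0 ymin 33.6
apron foot [ 8.22641363 62.88426573] bars right end [ -0.83873584 -73.34837783]
70 [[260.8 222.4]]
10 [[261.6 252.8]]
-10 [[261.9 263. ]]
-30 [[262.2 273.3]]
-50 [[262.4 283.7]]
```

Mounts fit gaps X=70, 10 and −30 mm, with y≈47, 42 and 44. I'll grip them by their flat faces (along grate y), high up because of the apron. Going above mount A.

Run:
```python
from h import *
print(g2w(.07,.045)); togo((*g2w(.07,.045),.17),-1.524)
```

```text
[0.61680848 0.0788391 ]
t 10.45 tcp [0.5424 0.1913 0.2264] [2.77 4.63 2.26] ('spin units', np.float64(-0.01), 'tooly now', np.float64(-1.525))
```

Request:
arm_command:
  steps: [40, 0.6, 1, 0, 0, 40, 0.6, 1, 0, 0, 40, 0.6, 1, 0, 0, 40, 0.6, 1, 0, 0, 40, 0.37, 0.63, 0.6, 0, 40, 0, 0, 0.8, 0, 40, 0, 0, 0.86, 0, 40, 0, 0, 0, 0]

```text
time: 11.12
eef_pos: [0.6142, 0.0823, 0.1642]
tcp_rot: [1.0, 0.025, -0.005, -0.0]
contact_force: [-0.4, 0.1, -1.2]
opening: 0.401
finger_force: 0.0
```

Request:
arm_command:
  steps: [40, 0, 0, 0, 0, 40, 0, 0, 0, 0, 40, 0, 0, 0, 0]

```text
time: 11.37
eef_pos: [0.6183, 0.0828, 0.1721]
tcp_rot: [1.0, 0.025, 0.002, 0.0]
contact_force: [-0.2, 0.5, 0.3]
opening: 0.402
finger_force: 0.0
```

Run:
```python
from h import *
im=ctrl.read_camera("wrist")
m=ctrl.camera_model("wrist"); s,M=pose()
im=im.copy()
for X,Y in ((70,47),(10,42),(-30,44)):
  for a,b in ((-15,0),(15,0),(0,-11),(0,11)):
    p=proj(m,[[*g2w((X+a)/1e3,(Y+b)/1e3),.082 if a else .097]])[0]; cv2.circle(im,tuple(int(round(v)) for v in p),2,(255,0,0),-1)
    print(X,a,b,p.round(0),end="; ")
cv2.imwrite("pics/w5.png",im[:,:,::-1])
togo((*g2w(.07,.045),.078),-1.524)
```

```text
70 -15 0 [325. 272.]; 70 15 0 [325. 223.]; 70 0 -11 [345. 256.]; 70 0 11 [305. 256.]; 10 -15 0 [332. 358.]; 10 15 0 [332. 317.]; 10 0 -11 [351. 350.]; 10 0 11 [314. 350.]; -30 -15 0 [328. 409.]; -30 15 0 [328. 372.]; -30 0 -11 [346. 405.]; -30 0 11 [311. 405.]; t 11.4167 tcp [0.6183 0.0827 0.1722] [-0.08  0.15  3.77] ('spin units', np.float64(0.04), 'tooly now', np.float64(-1.52))
```

View pics/w5.png

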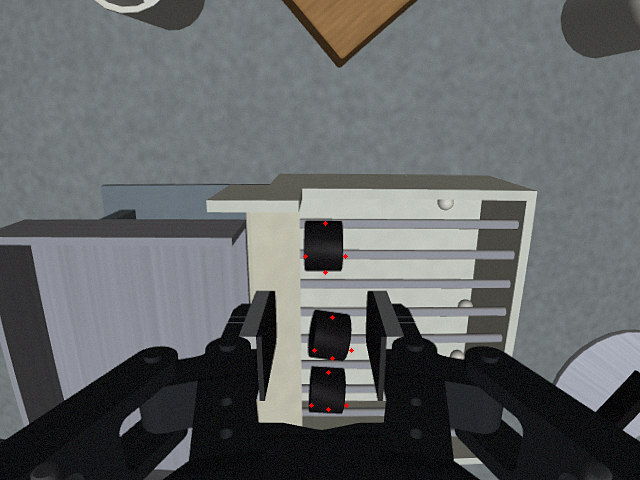

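The projected points match the mounts within about 2 px. Descending onto mount A.

Request:
arm_command:
  steps: [40, 0, 0.1, 1, 0, 40, 0, 0, 1, 0, 40, 0, 0, 1, 0, 40, 0, 0, 0.4, 0, 40, 0, 0, 0.2, 0, 40, 0, 0, 0.1, 0, 40, 0, 0, 0, 0, 40, 0, 0, 0, 0]

```text
time: 12.08
eef_pos: [0.6187, 0.0799, 0.0795]
tcp_rot: [1.0, 0.025, 0.002, 0.0]
contact_force: [-0.0, 0.1, 0.2]
opening: 0.398
finger_force: 0.0
```

Request:
arm_command:
  steps: [0, 0, 0, 0, 0, 0, 0, 0, 0, 0, 0, 0, 0, 0, 0, 0, 0, 0, 0, 0, 0, 0, 0, 0, 0]
  squeeze: 40

```text
time: 12.5
eef_pos: [0.6186, 0.0798, 0.0795]
tcp_rot: [1.0, 0.025, 0.001, 0.0]
contact_force: [-1.4, -0.3, 5.3]
opening: 0.245
finger_force: 41.2
```

Request:
arm_command:
  steps: [0, 0, 0, -0.4, 0, 0, 0, 0, -0.6, 0, 0, 0, 0, -1, 0, 0, 0, 0, -1, 0, 0, 0, 0, -1, 0, 0, 0, 0.5, -1, 0, 0, -0.3, 0.8, 0, 0, 0, -0.3, 1, 0, 0]

```text
time: 13.17
eef_pos: [0.6063, 0.022, 0.2056]
tcp_rot: [1.0, 0.026, 0.002, 0.0]
contact_force: [0.2, 0.1, -1.4]
opening: 0.247
finger_force: 40.5
```

Request:
arm_command:
  steps: [0, -0.35, 1, 0, 0, 0, -0.35, 1, 0, 0, 0, -0.35, 1, 0, 0, 0, -0.35, 1, 0, 0, 0, -0.35, 1, 0, 0, 0, -0.35, 1, 0, 0, 0, -0.35, 1, 0, 0, 0, -0.35, 1, 0, 0]

```text
time: 13.83
eef_pos: [0.5444, -0.1826, 0.2026]
tcp_rot: [1.0, 0.025, -0.0, -0.0]
contact_force: [-0.7, 0.3, -0.7]
opening: 0.247
finger_force: 40.5
```

Request:
arm_command:
  steps: [0, -0.35, 1, 0, 0, 0, -0.35, 1, 0, 0, 0, -0.35, 1, 0, 0, 0, -0.35, 1, 0, 0, 0, -0.35, 1, 0, 0, 0, -0.22, 1, 0, 0, 0, 0, 0.8, 0, 0, 0, 0, 0.3, 0, 0]

```text
time: 14.5
eef_pos: [0.5042, -0.3638, 0.2026]
tcp_rot: [1.0, 0.024, -0.0, 0.0]
contact_force: [-0.4, 0.5, -0.4]
opening: 0.245
finger_force: 40.5
```

Run:
```python
from h import *
togo((.505,-.3584,.03),-1.524); s,M=pose();print(s["opening"],s["finger_force"])
im=ctrl.read_camera("wrist").copy(); m=ctrl.camera_model("wrist")
P=[[.4729+.06*np.cos(t),-.3599+.06*np.sin(t),.06] for t in np.linspace(0,6.28,60)]+[[.4729+.066*np.cos(.141),-.3599+.066*np.sin(.141),.06]]
for p in proj(m,P): cv2.circle(im,tuple(int(round(v)) for v in p),1,(255,0,0),-1)
cv2.imwrite("pics/w6.png",im[:,:,::-1])
```

```text
t 14.5 tcp [ 0.5042 -0.3638  0.2026] [ 0.05 -0.22  6.9 ] ('spin units', np.float64(0.0), 'tooly now', np.float64(-1.524))
0.24530811279914608 40.46664476394653
```

View pics/w6.png

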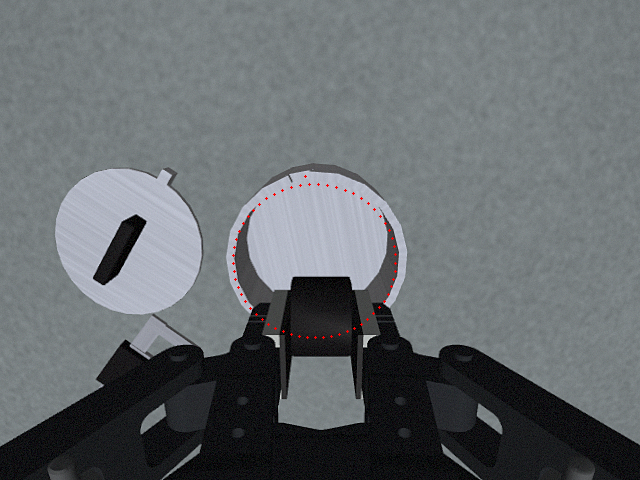

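The mount is held and the canister rim is centred at u≈317, within 3 mm of the estimate. The notch spans about u 291–307 at v≈176. Placing the mount.

Request:
arm_command:
  steps: [0, 0.05, -0.15, 1, 0, 0, 0, 0, 1, 0, 0, 0, 0, 1, 0, 0, 0, 0, 1, 0, 0, 0, 0, 1, 0, 0, 0, 0, 1, 0, 0, 0, 0, 0.6, 0, 0, 0, 0, 0.4, 0]

```text
time: 15.22
eef_pos: [0.505, -0.3549, 0.0249]
tcp_rot: [1.0, 0.025, -0.002, -0.002]
contact_force: [-0.7, -0.1, 0.1]
opening: 0.247
finger_force: 40.5
```

Request:
arm_command:
  steps: [0, 0, 0, 0, 0, 0, 0, 0, 0.1, 0, 0, 0, 0, 0, 0, 40, 0, 0, 0, 0, 40, 0, 0, 0, 0, 40, 0, 0, 0, 0]

```text
time: 15.72
eef_pos: [0.5066, -0.3581, 0.0263]
tcp_rot: [1.0, 0.025, 0.001, 0.001]
contact_force: [-0.2, -0.3, 0.1]
opening: 0.398
finger_force: 0.0
```

Request:
arm_command:
  steps: [40, 0, 0, -1, 0, 40, 0, 0, -1, 0, 40, 0, 0, -1, 0, 40, 0, 0, -1, 0, 40, 0, 0, -1, 0, 40, 0, 0, -1, 0, 40, 0, 0, -1, 0, 40, 0, 0, 0, 0]

```text
time: 16.38
eef_pos: [0.5085, -0.3599, 0.2079]
tcp_rot: [1.0, 0.025, 0.004, 0.005]
contact_force: [1.3, 0.2, -0.4]
opening: 0.395
finger_force: 0.0
```

Run:
```python
from h import *
a=ctrl.read_camera("top"); cv2.imwrite("pics/top7.png",a[:,:,::-1])
m=ctrl.camera_model("top")
# black blobs on grate & canister
for n,(u0,v0,u1,v1),z in (("grate",(245,212,326,300),.097),("can",(440,262,516,332),.03)):
    sub=a[v0:v1,u0:u1].max(2)<45
    k,_,st,c=cv2.connectedComponentsWithStats(sub.astype(np.uint8))
    for i in range(1,k):
        if st[i,4]>60: p=onz(m,c[i]+[u0,v0],z); print(n,st[i],(c[i]+[u0,v0]).round(1),p.round(4),(w2g(p)*1e3).round(1))
togo((*g2w(.01,.040),.1),-1.524)
```

```text
grate [ 14  33  12  16 150] [264.8 252.4] [0.5575 0.075  0.097 ] [10.6 43.9]
grate [ 14  54  12  15 156] [264.6 273. ] [0.5174 0.0745 0.097 ] [-29.5  45.3]
can [64  6 12  8 68] [510.4 271.6] [ 0.5275 -0.4364  0.03  ] [ -43.4 -465.5]
can [25 13 14 14 87] [471.  281.2] [ 0.5066 -0.3522  0.03  ] [ -60.3 -380.4]
can [ 62  19  14  51 425] [510.4 305.9] [ 0.4558 -0.434   0.03  ] [-114.9 -459.7]
t 16.4333 tcp [ 0.5076 -0.3592  0.2049] [  2.81 -17.11   4.1 ] ('spin units', np.float64(0.03), 'tooly now', np.float64(-1.521))
```

Mount A is in the canister at about (0.507,−0.352). Next is mount B.

Request:
arm_command:
  steps: [40, 0.3, -1, 0, 0, 40, 0.3, -1, 0, 0, 40, 0.3, -1, 0, 0, 40, 0.3, -1, 0, 0, 40, 0.3, -1, 0, 0, 40, 0.3, -1, 0, 0, 40, 0.3, -1, 0, 0, 40, 0.3, -1, 0, 0]

```text
time: 17.1
eef_pos: [0.5554, -0.1533, 0.1986]
tcp_rot: [1.0, 0.025, -0.001, -0.001]
contact_force: [-0.2, -0.1, 0.2]
opening: 0.399
finger_force: 0.0
```

Request:
arm_command:
  steps: [40, 0.3, -1, 0, 0, 40, 0.1, -1, 0, 0, 40, 0, -1, 0, 0, 40, 0, -1, 0, 0, 40, 0, -1, 0, 0, 40, 0, -1, 0, 0, 40, 0, -1, 0, 0, 40, 0, -1, 0, 0]

```text
time: 17.77
eef_pos: [0.555, 0.0467, 0.1986]
tcp_rot: [1.0, 0.025, -0.001, -0.0]
contact_force: [0.3, 0.1, -0.6]
opening: 0.405
finger_force: 0.0
```

Request:
arm_command:
  steps: [40, 0, -0.7, 0.5, 0, 40, 0, -0.4, 0.5, 0, 40, 0, 0, 1, 1, 40, 0, 0, 0, 0, 40, 0, 0, 0, 0, 40, 0, 0, 0, 0]

```text
time: 18.27
eef_pos: [0.5547, 0.0723, 0.15]
tcp_rot: [1.0, -0.025, -0.0, 0.0]
contact_force: [-0.4, -0.4, 0.0]
opening: 0.4
finger_force: 0.0
```

Run:
```python
from h import *
togo((*g2w(.01,.041),.076),-1.524)
```

```text
t 18.2667 tcp [0.5547 0.0723 0.15  ] [0.1  0.01 2.96] ('spin units', np.float64(-0.96), 'tooly now', np.float64(-1.62))
```

Request:
arm_command:
  steps: [40, 0.1, 0, 1, 0, 40, 0, 0, 1, 0, 40, 0, 0, 0.7, 0, 40, 0, 0, 0.2, 0, 40, 0, 0, 0.06, 0, 40, 0, 0, 0, 0, 0, 0, 0, 0, 0, 0, 0, 0, 0, 0]

```text
time: 18.93
eef_pos: [0.5586, 0.0725, 0.0782]
tcp_rot: [1.0, -0.025, 0.002, 0.0]
contact_force: [-0.1, -0.5, 0.9]
opening: 0.246
finger_force: 40.8
```

Request:
arm_command:
  steps: [0, 0, 0, 0, 0, 0, 0, 0, 0, 0, 0, 0, 0, 0, 0, 0, 0, 0, -0.4, 0, 0, 0, 0, -0.6, 0, 0, 0, 0, -1, 0, 0, 0, 0, -1, 0, 0, 0, 0, -1, -1]

```text
time: 19.6
eef_pos: [0.5564, 0.073, 0.1769]
tcp_rot: [1.0, 0.026, -0.001, -0.0]
contact_force: [1.2, 0.4, 0.0]
opening: 0.25
finger_force: 40.6
```

Run:
```python
from h import *
s,M=pose(); print(s["opening"],s["finger_force"])
togo((.4745,-.360,.025),-1.524)
```

```text
0.2501968472162448 40.5584853887558
t 19.6 tcp [0.5564 0.073  0.1769] [-4.16 17.13  6.07] ('spin units', np.float64(0.05), 'tooly now', np.float64(-1.519))
```

Request:
arm_command:
  steps: [0, -0.25, 1, -1, 0, 0, -0.25, 1, 0, 0, 0, -0.25, 1, 0, 0, 0, -0.25, 1, 0, 0, 0, -0.25, 1, 0, 0, 0, -0.25, 1, 0, 0, 0, -0.25, 1, 0, 0, 0, -0.25, 1, 0, 0]

```text
time: 20.27
eef_pos: [0.5165, -0.1302, 0.2012]
tcp_rot: [1.0, 0.025, -0.0, -0.0]
contact_force: [0.4, 0.4, -1.5]
opening: 0.248
finger_force: 40.5
```

Request:
arm_command:
  steps: [0, -0.25, 1, 0, 0, 0, -0.25, 1, 0, 0, 0, -0.25, 1, 0, 0, 0, -0.25, 1, 0, 0, 0, -0.25, 1, 0, 0, 0, -0.25, 1, 0, 0, 0, -0.25, 1, 0, 0, 0, -0.25, 1, 0, 0]

```text
time: 20.93
eef_pos: [0.4766, -0.3324, 0.2011]
tcp_rot: [1.0, 0.025, -0.0, -0.0]
contact_force: [0.6, -0.4, -0.4]
opening: 0.245
finger_force: 40.5
```

Request:
arm_command:
  steps: [0, -0.1, 0.8, 0, 0, 0, 0, 0.3, 0, 0, 0, 0, 0, 0.5, 0, 0, 0, 0, 0.5, 0, 0, 0, 0, 0, 0, 0, 0, 0, 0, 0]

```text
time: 21.43
eef_pos: [0.4754, -0.3569, 0.1736]
tcp_rot: [1.0, 0.026, -0.002, -0.002]
contact_force: [0.1, 0.4, -0.3]
opening: 0.251
finger_force: 40.5
```

Run:
```python
from h import *
s,M=pose(); print(s["opening"],s["finger_force"])
togo((.4745,-.360,.025),-1.524)
```

```text
0.25104928232116597 40.53656458854675
t 21.4333 tcp [ 0.4754 -0.3569  0.1736] [-0.02  0.15  5.94] ('spin units', np.float64(0.04), 'tooly now', np.float64(-1.52))
```

Request:
arm_command:
  steps: [0, 0, 0, 1, 0, 0, 0, 0, 1, 0, 0, 0, 0, 1, 0, 0, 0, 0, 1, 0, 0, 0, 0, 1, 0, 0, 0, 0, 0.6, 0, 0, 0, 0, 0.3, 0, 0, 0, 0, 0, 0]

```text
time: 22.1
eef_pos: [0.4753, -0.3574, 0.0267]
tcp_rot: [1.0, 0.025, -0.001, -0.002]
contact_force: [-0.8, 1.4, -0.4]
opening: 0.248
finger_force: 40.5
```

Request:
arm_command:
  steps: [0, 0, 0, 0, 0, 40, 0, 0, 0, 0, 40, 0, 0, 0, 0, 40, 0, 0, 0, 0, 40, 0, 0, -0.5, 0, 40, 0, 0, -1, 0, 40, 0, 0, -1, 0, 40, 0, 0, -1, 0]

```text
time: 22.77
eef_pos: [0.4761, -0.3594, 0.1183]
tcp_rot: [1.0, 0.025, 0.0, 0.0]
contact_force: [0.4, -0.3, -0.2]
opening: 0.401
finger_force: 0.0
```

Request:
arm_command:
  steps: [40, 0, 0, -1, 0, 40, 0, 0, -1, 0, 40, 0, 0, -1, 0, 40, 0, -0.5, -0.5, 0, 40, 0, -1, 0, 0, 40, 0, -1, 0, 0, 40, 0, -1, 0, 0, 40, 0, -1, 0, 0]

```text
time: 23.43
eef_pos: [0.4704, -0.2461, 0.2053]
tcp_rot: [1.0, 0.025, 0.001, 0.001]
contact_force: [-0.3, -0.4, -0.1]
opening: 0.398
finger_force: 0.0
```

```bash
cat > look.py <<'E'
from h import *
a=ctrl.read_camera("top")
m=ctrl.camera_model("top")
for n,(u0,v0,u1,v1),z in (("grate",(245,212,326,300),.097),("can",(440,262,516,332),.03)):
    sub=a[v0:v1,u0:u1].max(2)<45
    k,_,st,c=cv2.connectedComponentsWithStats(sub.astype(np.uint8))
    for i in range(1,k):
        if st[i,4]>60: p=onz(m,c[i]+[u0,v0],z); print(n,st[i],(c[i]+[u0,v0]).round(1),p.round(4),(w2g(p)*1e3).round(1))
E
python3 - <<'E'
from look import *
cv2.imwrite("pics/top8.png",a[:,:,::-1])
togo((*g2w(-.03,.043),.15),-1.524)
E
```

```text
grate [ 14  54  12  15 156] [264.6 273. ] [0.5174 0.0745 0.097 ] [-29.5  45.3]
can [   0    0   47   70 1133] [456.4 293.3] [ 0.4812 -0.3208  0.03  ] [ -84.2 -347.9]
can [ 11   0  44  70 135] [471.8 298.2] [ 0.4711 -0.3529  0.03  ] [ -95.8 -379.5]
can [ 29  48  30  22 204] [482.3 322.1] [ 0.4219 -0.3737  0.03  ] [-146.  -397.9]
t 23.4833 tcp [ 0.47   -0.242   0.2048] [  2.52 -12.44   2.23] ('spin units', np.float64(0.05), 'tooly now', np.float64(-1.519))
```

Request:
arm_command:
  steps: [40, 0.3, -1, 0, 0, 40, 0.3, -1, 0, 0, 40, 0.3, -1, 0, 0, 40, 0.3, -1, 0, 0, 40, 0.3, -1, 0, 0, 40, 0.3, -1, 0, 0, 40, 0.3, -1, 0, 0, 40, 0.3, -1, 0, 0]

```text
time: 24.15
eef_pos: [0.5208, -0.0431, 0.2051]
tcp_rot: [1.0, 0.025, 0.001, 0.0]
contact_force: [-0.9, 0.6, -0.6]
opening: 0.401
finger_force: 0.0
```

Request:
arm_command:
  steps: [40, 0.1, -1, 0, 0, 40, 0, -1, 0, 0, 40, 0, -1, 0, 0, 40, 0, -0.8, 0, 0, 40, 0, -0.5, 0.6, 0, 40, 0, 0, 0.8, 0, 40, 0, 0, 0.6, 0, 40, 0, 0, 0, 0]

```text
time: 24.82
eef_pos: [0.5155, 0.0637, 0.1513]
tcp_rot: [1.0, 0.025, -0.003, -0.0]
contact_force: [-1.3, 0.1, -0.9]
opening: 0.399
finger_force: 0.0
```

Request:
arm_command:
  steps: [40, 0, 0, 0, 0, 40, 0, 0, 0, 0]

```text
time: 24.98
eef_pos: [0.5184, 0.063, 0.1553]
tcp_rot: [1.0, 0.025, 0.001, 0.0]
contact_force: [0.3, -1.1, 0.4]
opening: 0.396
finger_force: 0.0
```

Run:
```python
from look import *
cv2.imwrite("pics/top9.png",a[:,:,::-1])
togo((*g2w(-.03,.0425),.077),-1.524)
```

```text
grate [  0  24  40  59 276] [268.4 267. ] [0.529  0.0673 0.097 ] [-18.2  37.6]
grate [ 38  25  20  63 261] [291.7 267.7] [0.5281 0.022  0.097 ] [-21.2  -7.6]
can [ 27  30  14  14 176] [473.5 298.5] [ 0.4706 -0.3565  0.03  ] [ -96.5 -383. ]
t 25.0333 tcp [0.5187 0.063  0.1555] [-0.06 -0.35  3.14] ('spin units', np.float64(0.03), 'tooly now', np.float64(-1.521))
```

Request:
arm_command:
  steps: [40, -0.06, -0.35, 1, 0, 40, 0, 0, 1, 0, 40, 0, 0, 0.7, 0, 40, 0, 0, 0.3, 0, 40, 0, 0, 0.14, 0, 40, 0, 0, 0, 0, 0, 0, 0, 0, 0, 0, 0, 0, 0, 0]

```text
time: 25.7
eef_pos: [0.5169, 0.0718, 0.0768]
tcp_rot: [1.0, 0.025, 0.001, 0.0]
contact_force: [0.1, -0.4, -0.0]
opening: 0.246
finger_force: 41.6
```

Request:
arm_command:
  steps: [0, 0, 0, 0, 0, 0, 0, 0, 0, 0, 0, 0, 0, 0, 0, 0, 0, 0, -0.4, 0, 0, 0, 0, -0.6, 0, 0, 0, 0, -1, 0, 0, 0, 0, -1, 0, 0, 0, 0, -1, 0]

```text
time: 26.37
eef_pos: [0.5148, 0.0721, 0.1758]
tcp_rot: [1.0, 0.025, -0.001, -0.0]
contact_force: [-0.4, -0.0, -0.8]
opening: 0.244
finger_force: 41.6
```

Run:
```python
from h import *
s,M=pose(); print(s["opening"],s["finger_force"])
togo((.443,-.362,.025),-1.524)
im=cv2.imread("pics/top9.png")
sc=ctrl.read_camera("scene")[:,:,::-1]
cv2.imwrite("pics/c9.png",np.hstack([cv2.resize(im[255:345,360:520],None,fx=2.5,fy=2.5,interpolation=2),cv2.resize(sc[165:255,170:330],None,fx=2.5,fy=2.5,interpolation=2)]))
```

```text
0.24447460244378208 41.563594937324524
t 26.3667 tcp [0.5148 0.0721 0.1758] [-3.72 17.2   6.03] ('spin units', np.float64(0.03), 'tooly now', np.float64(-1.521))
```

View pics/c9.png

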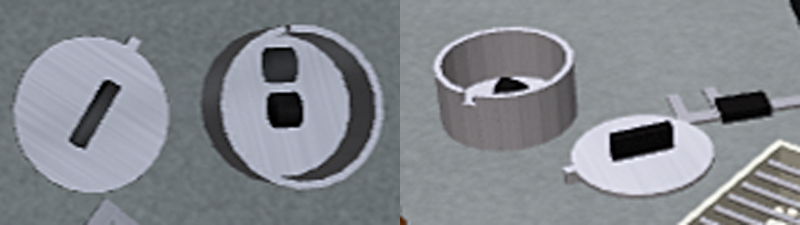

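Mounts A and B lie side by side in the canister, at (472,281) and (474,299), and C is held. C goes on the near side.

Request:
arm_command:
  steps: [0, -0.25, 1, -1, 0, 0, -0.25, 1, 0, 0, 0, -0.25, 1, 0, 0, 0, -0.25, 1, 0, 0, 0, -0.25, 1, 0, 0, 0, -0.25, 1, 0, 0, 0, -0.25, 1, 0, 0, 0, -0.25, 1, 0, 0]

```text
time: 27.08
eef_pos: [0.4749, -0.1311, 0.1998]
tcp_rot: [1.0, 0.025, -0.0, -0.0]
contact_force: [-0.2, 0.5, -0.9]
opening: 0.242
finger_force: 41.5
```

Request:
arm_command:
  steps: [0, -0.25, 1, 0, 0, 0, -0.25, 1, 0, 0, 0, -0.25, 1, 0, 0, 0, -0.25, 1, 0, 0, 0, -0.25, 1, 0, 0, 0, -0.25, 1, 0, 0, 0, -0.25, 1, 0, 0, 0, -0.2, 1, 0, 0]

```text
time: 27.75
eef_pos: [0.4361, -0.3333, 0.1997]
tcp_rot: [1.0, 0.025, -0.0, -0.0]
contact_force: [1.0, 0.4, 0.5]
opening: 0.243
finger_force: 41.5
```

Request:
arm_command:
  steps: [0, 0, 0.8, 0, 0, 0, 0, 0.3, 0, 0, 0, 0, 0, 0.5, 0, 0, 0, 0, 0.5, 0, 0, 0, 0, 0, 0, 0, 0, 0, 0, 0]

```text
time: 28.25
eef_pos: [0.4376, -0.3576, 0.1726]
tcp_rot: [1.0, 0.026, -0.001, -0.002]
contact_force: [0.4, -0.5, 0.4]
opening: 0.244
finger_force: 41.5
```

Run:
```python
from h import *
s,M=pose(); print(s["opening"],s["finger_force"])
togo((.4375,-.361,.025),-1.524)
```

```text
0.24442695324840305 41.51409029960632
t 28.25 tcp [ 0.4376 -0.3576  0.1726] [0.01 0.16 5.9 ] ('spin units', np.float64(0.04), 'tooly now', np.float64(-1.52))
```

Request:
arm_command:
  steps: [0, 0, 0, 1, 0, 0, 0, 0, 1, 0, 0, 0, 0, 1, 0, 0, 0, 0, 1, 0, 0, 0, 0, 1, 0, 0, 0, 0, 0.6, 0, 0, 0, 0, 0.25, 0, 0, 0, 0, 0, 0]

```text
time: 28.92
eef_pos: [0.4377, -0.3582, 0.0273]
tcp_rot: [1.0, 0.025, -0.001, -0.001]
contact_force: [-0.8, -0.2, -0.8]
opening: 0.245
finger_force: 41.5
```

Request:
arm_command:
  steps: [0, 0, 0, 0, 0, 34, 0, 0, 0, 0, 34, 0, 0, 0, 0, 34, 0, 0, 0, 0, 34, 0, 0, -0.5, 0, 34, 0, 0, -1, 0, 34, 0, 0, -1, 0, 34, 0, 0, -1, 0]

```text
time: 29.58
eef_pos: [0.4383, -0.36, 0.1185]
tcp_rot: [1.0, 0.025, 0.0, 0.0]
contact_force: [0.5, 0.6, 0.4]
opening: 0.339
finger_force: 0.0
```

Request:
arm_command:
  steps: [34, 0, 0, -1, 0, 34, 0, 0, -1, 0, 34, 0, 0, -1, 0, 34, 0, 0, -0.5, 0, 34, 0, -1, 0, 0, 34, 0, -1, 0, 0, 34, 0, -1, 0, 0, 34, 0, -1, 0, 0]

```text
time: 30.25
eef_pos: [0.4329, -0.259, 0.2042]
tcp_rot: [1.0, 0.025, 0.0, 0.0]
contact_force: [-0.2, -0.4, 0.8]
opening: 0.341
finger_force: 0.0
```

Run:
```python
from h import *
togo((.465,-.1975,.2),-.52+1.571)
```

```text
t 30.25 tcp [ 0.4329 -0.259   0.2042] [ 1.4  -2.39  0.17] ('spin units', np.float64(5.69), 'tooly now', np.float64(-1.522))
```

Now the lid: move over it and align with its handle.

Request:
arm_command:
  steps: [40, 0.7, -1, 0, 0, 40, 0.7, -1, 0, 0, 40, 0, -0.4, 0, 0.9, 40, 0, 0, 0, 0.9, 40, 0, 0, 0, 0.9, 40, 0, 0, 0, 0.9, 40, 0, 0, 0, 0.9, 40, 0, 0, 0, 0.9]

```text
time: 30.92
eef_pos: [0.4651, -0.1981, 0.2041]
tcp_rot: [0.97, -0.245, 0.0, -0.0]
contact_force: [0.3, 0.1, 0.8]
opening: 0.399
finger_force: 0.0
```

Request:
arm_command:
  steps: [40, 0, 0, 0, 0.3, 40, 0, 0, 0, 0, 40, 0, 0, 0, 0, 40, 0, 0, 0, 0]

```text
time: 31.25
eef_pos: [0.4652, -0.1983, 0.204]
tcp_rot: [0.966, -0.257, 0.0, 0.0]
contact_force: [0.3, -0.9, -0.2]
opening: 0.402
finger_force: 0.0
```

Run:
```python
from h import *
im=ctrl.read_camera("wrist").copy(); m=ctrl.camera_model("wrist")
cv2.imwrite("pics/w10raw.png",im[:,:,::-1])
a=-.52; c=np.array([.465,-.1975]); u=np.array([np.cos(a),np.sin(a)])
P=[[*(c+u*d),.04] for d in (-.03,0,.03)]+[[*(c+.066*np.array([np.cos(t),np.sin(t)])),.014] for t in np.linspace(0,6.28,40)]+[[*(c+u*.075),.014]]
for p in proj(m,P): cv2.circle(im,tuple(int(round(v)) for v in p),1,(255,0,0),-1)
top=ctrl.read_camera("top"); cv2.imwrite("pics/top10.png",top[:,:,::-1])
im[:200,:320]=cv2.resize(top[245:345,360:520],(320,200))
cv2.imwrite("pics/w10.png",im[:,:,::-1]); print(proj(m,P[:3]).round(1))
togo((.465,-.1975,.02),a-1.571)
```

```text
[[320.9 254.6]
 [320.9 217.4]
 [321.  178.2]]
t 31.35 tcp [ 0.4652 -0.1984  0.2039] [-0.03 -0.03  7.36] ('spin units', np.float64(0.0), 'tooly now', np.float64(-2.091))
```

View pics/w10.png

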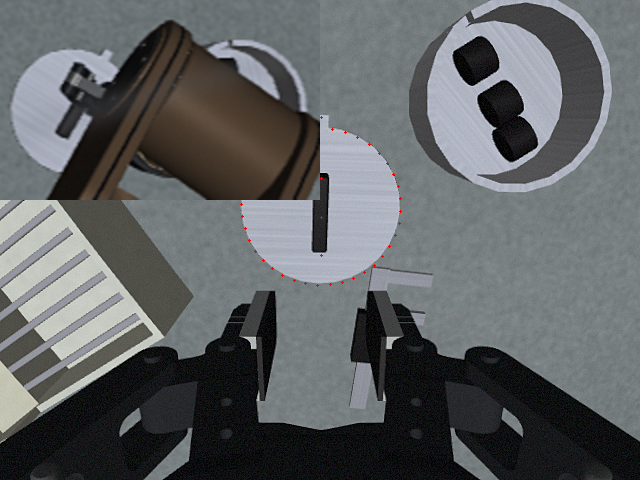

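All three mounts are in the canister, at (475,60), (500,103) and (515,138). The lid handle sits at u 313–328, v 173–252, aligned with the gripper. Gripping it.

Request:
arm_command:
  steps: [40, 0.05, 0, 1, 0, 40, 0, 0, 1, 0, 40, 0, 0, 1, 0, 40, 0, 0, 1, 0, 40, 0, 0, 1, 0, 40, 0, 0, 1, 0, 40, 0, 0, 1, 0, 40, 0, 0, 0.3, 0]
  squeeze: 90

```text
time: 32.02
eef_pos: [0.4639, -0.1973, 0.0176]
tcp_rot: [0.966, -0.257, -0.003, -0.001]
contact_force: [-1.4, 0.2, 1.3]
opening: 0.402
finger_force: 0.0
```

Request:
arm_command:
  steps: [40, 0, 0, 0, 0, 40, 0, 0, 0, 0, 0, 0, 0, 0, 0, 0, 0, 0, 0, 0, 0, 0, 0, 0, 0, 0, 0, 0, 0, 0, 0, 0, 0, 0, 0, 0, 0, 0, 0, 0]

```text
time: 32.68
eef_pos: [0.468, -0.2, 0.0236]
tcp_rot: [0.966, -0.257, 0.002, 0.001]
contact_force: [-1.1, 0.3, 5.9]
opening: 0.113
finger_force: 90.3
```

Request:
arm_command:
  steps: [0, 0, 0, -0.3, 0, 0, 0, 0, -0.7, 0, 0, 0, 0, -1, 0, 0, 0, 0, -1, 0, 0, 0, 0, -1, 0, 0, 0, 0, -1, 0, 0, 0, 0, 0, 0, 0, 0, 0, 0, 0]

```text
time: 33.35
eef_pos: [0.4668, -0.1993, 0.1475]
tcp_rot: [0.966, -0.257, 0.001, 0.001]
contact_force: [-0.5, 0.7, -3.2]
opening: 0.116
finger_force: 89.3
```

Run:
```python
from h import *
togo((.474,-.3605,.15),.1411-1.571)
s,M=pose(); print(s["opening"],s["finger_force"],s["contact_force"])
```

```text
t 33.35 tcp [ 0.4668 -0.1993  0.1475] [ 3.45  5.45 -0.09] ('spin units', np.float64(-6.61), 'tooly now', np.float64(-2.091))
0.1160208125430952 89.3364429473877 [-0.51333495  0.6518115  -3.18566416]
```

The lid is held. I'll refine the canister centre, notch angle and lid offset numerically from the stored pictures.

```bash
cat > fit.py <<'E'
from h import *
from scipy.optimize import minimize
def wm(pos,ytool):
    s,M=pose(); w=ctrl.camera_model("wrist"); Rw=cv2.Rodrigues(w["rvec"])[0]
    Rct=Rw@M; off=M.T@(-Rw.T@w["tvec"]-s["eef_pos"])
    y=np.array([np.cos(ytool),np.sin(ytool),0]); z=np.array([0,0,-1.]); T=np.c_[np.cross(y,z),y,z]
    Rc=Rct@T.T; c=np.array(pos)+T@off
    return dict(w,rvec=cv2.Rodrigues(Rc)[0],tvec=-Rc@c)
TH=np.linspace(0,2*np.pi,180,endpoint=False)
def circ(c,r,z): return np.c_[c[0]+r*np.cos(TH),c[1]+r*np.sin(TH),np.full(180,z)]
def fit(im,m,c0,rz):
    g=cv2.cvtColor(im,cv2.COLOR_BGR2GRAY); e=cv2.Canny(g,40,120); D=np.minimum(cv2.distanceTransform(255-e,cv2.DIST_L2,5),5)
    def f(c):
        P=np.vstack([proj(m,circ(c,r,z)) for r,z in rz]).astype(np.float32)
        v=cv2.remap(D,P[:,0].reshape(-1,1),P[:,1].reshape(-1,1),1,borderValue=5); return float(v.mean())
    best=min(((f((c0[0]+i*.002,c0[1]+j*.002)),i,j) for i in range(-4,5) for j in range(-4,5)))
    r=minimize(f,(c0[0]+best[1]*.002,c0[1]+best[2]*.002),method="Nelder-Mead",options=dict(initial_simplex=[(c0[0]+best[1]*.002+a,c0[1]+best[2]*.002+b) for a,b in((0,0),(.001,0),(0,.001))]))
    return r.x.round(4),round(r.fun,2)
def rimprof(im,m,c,z=.06):
    g=cv2.cvtColor(im,cv2.COLOR_BGR2GRAY); A=np.arange(-.4,.7,.02); out=[]
    for a in A:
        P=proj(m,[[c[0]+r*np.cos(a),c[1]+r*np.sin(a),z] for r in (.0615,.063,.0645)]).astype(np.float32)
        out.append(int(cv2.remap(g,P[:,0].reshape(-1,1),P[:,1].reshape(-1,1),1).mean()))
    print(list(zip(A.round(2),out)))
E
python3 - <<'E'
from fit import *
t=ctrl.camera_model("top"); w=wm((.4652,-.1984,.2039),-2.091); T0=cv2.imread("pics/top0.png"); W=cv2.imread("pics/w10raw.png")
for n,im,m in (("top",T0,t),("wrist",W,w)):
    c,e=fit(im,m,(.4735,-.360),((.066,.06),(.06,.06))); print(n,"can",c,e)
    rimprof(im,m,c)
    print(n,"lid",fit(im,m,(.465,-.1985),((.066,.014),)))
E
```

```text
top can [ 0.4741 -0.36  ] 0.68
[(np.float64(-0.4), 163), (np.float64(-0.38), 164), (np.float64(-0.36), 160), (np.float64(-0.34), 157), (np.float64(-0.32), 158), (np.float64(-0.3), 161), (np.float64(-0.28), 166), (np.float64(-0.26), 164), (np.float64(-0.24), 160), (np.float64(-0.22), 158), (np.float64(-0.2), 157), (np.float64(-0.18), 158), (np.float64(-0.16), 162), (np.float64(-0.14), 167), (np.float64(-0.12), 170), (np.float64(-0.1), 169), (np.float64(-0.08), 168), (np.float64(-0.06), 167), (np.float64(-0.04), 167), (np.float64(-0.02), 168), (np.float64(0.0), 170), (np.float64(0.02), 169), (np.float64(0.04), 167), (np.float64(0.06), 166), (np.float64(0.08), 162), (np.float64(0.1), 142), (np.float64(0.12), 110), (np.float64(0.14), 66), (np.float64(0.16), 76), (np.float64(0.18), 101), (np.float64(0.2), 137), (np.float64(0.22), 156), (np.float64(0.24), 162), (np.float64(0.26), 162), (np.float64(0.28), 162), (np.float64(0.3), 161), (np.float64(0.32), 160), (np.float64(0.34), 161), (np.float64(0.36), 165), (np.float64(0.38), 165), (np.float64(0.4), 166), (np.float64(0.42), 165), (np.float
[... 1133 characters left out ...]
 (np.float64(0.18), 64), (np.float64(0.2), 112), (np.float64(0.22), 186), (np.float64(0.24), 181), (np.float64(0.26), 175), (np.float64(0.28), 176), (np.float64(0.3), 177), (np.float64(0.32), 176), (np.float64(0.34), 177), (np.float64(0.36), 174), (np.float64(0.38), 178), (np.float64(0.4), 180), (np.float64(0.42), 184), (np.float64(0.44), 181), (np.float64(0.46), 177), (np.float64(0.48), 175), (np.float64(0.5), 177), (np.float64(0.52), 177), (np.float64(0.54), 179), (np.float64(0.56), 181), (np.float64(0.58), 177), (np.float64(0.6), 178), (np.float64(0.62), 184), (np.float64(0.64), 178), (np.float64(0.66), 175), (np.float64(0.68), 177)]
wrist lid (array([ 0.4667, -0.1975]), np.float64(0.47))
```

Request:
arm_command:
  steps: [0, 0, 0, 0, -0.94, 0, 0, 0, 0, -0.94, 0, 0, 0, 0, -0.94, 0, 0, 0, 0, -0.94, 0, 0, 0, 0, -0.94, 0, 0, 0, 0, -0.94, 0, 0, 0, 0, -0.94, 0, 0, 0, 0, 0]

```text
time: 34.02
eef_pos: [0.4647, -0.1979, 0.1433]
tcp_rot: [0.998, 0.07, -0.002, -0.002]
contact_force: [0.3, 0.4, -3.7]
opening: 0.116
finger_force: 89.3
```

Notch dark bands show only a side wall, so I need a closer look at it with angle ticks overlaid.

Run:
```python
from fit import *
t=ctrl.camera_model("top"); S=cv2.imread("pics/scene0.png"); sm=ctrl.camera_model("scene")
W6=cv2.imread("pics/w6.png"); w6=wm((.5042,-.3638,.2026),-1.524)
c6,e6=fit(W6,w6,(.4745,-.361),((.066,.06),(.06,.06))); cs,es=fit(S,sm,(.4735,-.360),((.066,.06),(.06,.06))); print(c6,e6,cs,es)
out=[]
for im,m,c in ((W6,w6,c6),(cv2.imread("pics/w10raw.png"),wm((.4652,-.1984,.2039),-2.091),(.4749,-.3617)),(S,sm,cs),(cv2.imread("pics/top0.png"),t,(.4741,-.36))):
    k=8; a0=.2; p=proj(m,[[c[0]+.063*np.cos(a0),c[1]+.063*np.sin(a0),.06]])[0]; x0,y0=int(p[0])-25,max(0,int(p[1])-18); 
    z=cv2.resize(im[y0:y0+36,x0:x0+50],None,fx=k,fy=k,interpolation=cv2.INTER_NEAREST)
    for i,a in enumerate((0,.1,.2,.3,.4)):
        q=proj(m,[[c[0]+r*np.cos(a),c[1]+r*np.sin(a),.06] for r in (.0665,.072)])
        q=[tuple(int(v) for v in ((b-[x0,y0]+.5)*k)) for b in q]; cv2.line(z,q[0],q[1],(0,0,255) if i!=2 else (0,255,0),2)
    out.append(z)
cv2.imwrite("pics/notch.png",np.vstack([np.hstack(out[:2]),np.hstack(out[2:])]))
togo((.4745,-.361,.15),.2-1.571)
```

```text
[ 0.4751 -0.3613] 1.31 [ 0.476  -0.3607] 0.44
t 34.0167 tcp [ 0.4647 -0.1979  0.1433] [-0.52  6.52 -0.29] ('spin units', np.float64(-0.6), 'tooly now', np.float64(-1.431))
```

View pics/notch.png

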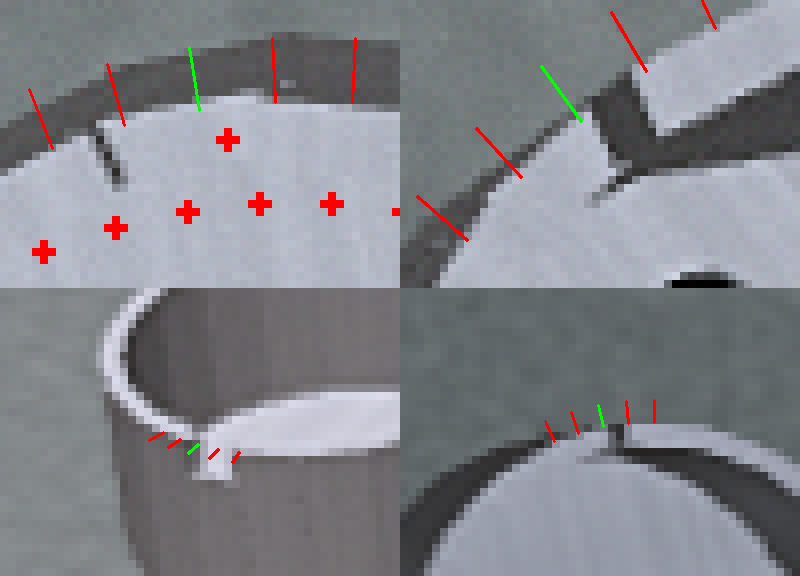

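Three views put the notch centre at about 0.22 rad, with edges at 0.11 and 0.335. The canister centre is about (0.475,−0.3614). Moving the lid above it.

Request:
arm_command:
  steps: [0, 0, 0, 0, -0.8, 0, -0.2, 1, 0, 0, 0, -0.2, 1, 0, 0, 0, -0.2, 1, 0, 0, 0, -0.2, 1, 0, 0, 0, -0.12, 1, 0, 0, 0, 0, 1, 0, 0, 0, 0, 0.4, 0, 0]

```text
time: 34.68
eef_pos: [0.4778, -0.3625, 0.1443]
tcp_rot: [0.994, 0.107, -0.001, -0.0]
contact_force: [0.4, -0.9, -1.6]
opening: 0.113
finger_force: 89.2
```

Request:
arm_command:
  steps: [0, 0, 0, 0.5, 0, 0, 0, 0, 0.5, 0, 0, 0, 0, 0, 0, 0, 0, 0, 0, 0, 0, 0, 0, 0, 0]

```text
time: 35.1
eef_pos: [0.4782, -0.3586, 0.1204]
tcp_rot: [0.994, 0.109, -0.001, -0.001]
contact_force: [-0.0, 0.4, -2.1]
opening: 0.113
finger_force: 89.2
```

Run:
```python
from fit import *
s,M=pose(); print(s["opening"],s["finger_force"],s["contact_force"].round(1))
togo((.4775,-.3607,.0836),.22-1.571)
im=ctrl.read_camera("wrist")[:,:,::-1].copy(); m=ctrl.camera_model("wrist"); cv2.imwrite("pics/w11.png",im)
z=s["eef_pos"][2]-.0156+.006; c=s["eef_pos"]-.0026*M[:,0]
# lid disc + canister visibility
print("expected lid c",c.round(4),"fit",fit(im,m,c[:2],((.066,z),)))
sc=ctrl.read_camera("scene")[:,:,::-1].copy(); print("scene lid fit",fit(sc,ctrl.camera_model("scene"),c[:2],((.066,z),))); cv2.imwrite("pics/scene11.png",sc)
```

```text
0.11264178660963743 89.18366074562073 [-0.   0.4 -2.1]
t 35.1 tcp [ 0.4782 -0.3586  0.1204] [-0.04  0.08  1.47] ('spin units', np.float64(-0.01), 'tooly now', np.float64(-1.352))
expected lid c [ 0.4757 -0.3592  0.1204] fit (array([ 0.4766, -0.3592]), np.float64(1.93))
scene lid fit (array([ 0.477 , -0.3592]), np.float64(0.34))
```

Request:
arm_command:
  steps: [0, -0.04, 0.06, 0.5, 0, 0, 0, 0, 0.5, 0, 0, 0, 0, 0.3, 0, 0, 0, 0, 0.15, 0, 0, 0, 0, 0.1, 0, 0, 0, 0, 0.1, 0, 0, 0, 0, 0, 0, 0, 0, 0, 0, 0]

```text
time: 35.87
eef_pos: [0.478, -0.362, 0.0802]
tcp_rot: [0.994, 0.109, 0.0, 0.0]
contact_force: [-0.2, 0.5, -3.9]
opening: 0.114
finger_force: 89.3
```

Request:
arm_command:
  steps: [0, 0, 0, 0.08, 0, 0, 0, 0, 0.08, 0, 0, 0, 0, 0, 0, 0, 0, 0, 0, 0]

```text
time: 36.2
eef_pos: [0.4778, -0.3619, 0.0761]
tcp_rot: [0.994, 0.109, 0.0, 0.0]
contact_force: [-0.0, 0.4, -3.0]
opening: 0.117
finger_force: 89.3
```

Request:
arm_command:
  steps: [0, 0, 0, 0.06, 0, 0, 0, 0, 0.06, 0, 0, 0, 0, 0, 0, 0, 0, 0, 0, 0]

```text
time: 36.53
eef_pos: [0.478, -0.3621, 0.0756]
tcp_rot: [0.994, 0.109, -0.0, -0.0]
contact_force: [-3.8, 3.9, 8.0]
opening: 0.109
finger_force: 90.8
```

It makes contact at TCP z 0.0756, which is exactly the computed home height. Releasing and backing off.

Request:
arm_command:
  steps: [0, 0, 0, -0.08, 0, 20, 0, 0, 0, 0, 35, 0, 0, 0, 0, 35, 0, 0, 0, 0, 35, 0, 0, 0, 0, 35, 0, 0, -0.5, 0, 35, 0, 0, -1, 0, 35, 0, 0, -1, 0]

```text
time: 37.2
eef_pos: [0.4773, -0.3613, 0.1378]
tcp_rot: [0.994, 0.109, -0.001, -0.001]
contact_force: [-0.5, -0.3, 0.3]
opening: 0.346
finger_force: 0.0
```

Request:
arm_command:
  steps: [35, 0, 0, -1, 0, 35, 0, 0, -1, 0, 35, 0, 0, -1, 0, 35, -0.5, 1, 0, 0, 35, -0.5, 1, 0, 0, 35, -0.5, 1, 0, 0, 35, -0.5, 1, 0, 0, 35, 0, 1, 0, 0]

```text
time: 37.87
eef_pos: [0.4545, -0.4966, 0.2139]
tcp_rot: [0.994, 0.108, -0.0, 0.001]
contact_force: [0.2, -0.7, 0.4]
opening: 0.351
finger_force: 0.0
```

Request:
arm_command:
  steps: [35, 0, 1, 0, 0, 35, 0, 1, 0, 0, 35, 0, 1, 0, 0, 35, 0, 0, 0, 0, 35, 0, 0, 0, 0]

```text
time: 38.28
eef_pos: [0.472, -0.5689, 0.2127]
tcp_rot: [0.994, 0.108, 0.0, -0.0]
contact_force: [0.3, -0.3, -0.1]
opening: 0.35
finger_force: 0.0
```

Run:
```python
from fit import *
sc=ctrl.read_camera("scene")[:,:,::-1].copy(); t=ctrl.read_camera("top")[:,:,::-1].copy()
for z in (.066,.074): print(z,fit(sc,ctrl.camera_model("scene"),(.476,-.3607),((.066,z),)),fit(t,ctrl.camera_model("top"),(.474,-.36),((.066,z),)))
A=np.hstack([cv2.resize(sc[160:240,170:270],(400,320),interpolation=2),cv2.resize(t[250:350,430:555],(400,320),interpolation=2)])
B=np.hstack([cv2.resize(sc,(373,280)),cv2.resize(t,(373,280))]); 
A=np.vstack([A,np.pad(B,((0,0),(0,54),(0,0)))]); cv2.imwrite("pics/fin.png",A)
```

```text
0.066 (array([ 0.4782, -0.3613]), np.float64(0.29)) (array([ 0.4755, -0.3608]), np.float64(0.36))
0.074 (array([ 0.4872, -0.3506]), np.float64(0.39)) (array([ 0.475 , -0.3566]), np.float64(0.36))
```

View pics/fin.png

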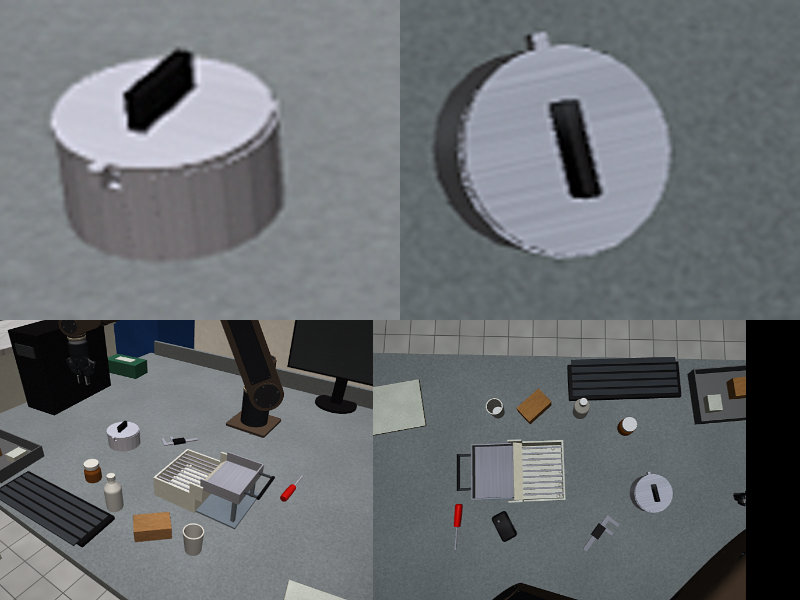

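The lid rests on the canister with its key at the notch, and the pan, bystanders and the rest are in place. In the scene crop the key looks to be at one side of the notch, so I'll check that it's flush by touching both ends of the handle with shut fingers. Handle top should be at 92 mm.

Run:
```python
from h import *
c=np.array([.4760,-.3614]); u=np.array([np.cos(.22),np.sin(.22)])
togo((*(c+.022*u),.100),.22-1.571)
```

```text
t 38.3833 tcp [ 0.4723 -0.5673  0.2129] [ 2.81 -8.01  4.52] ('spin units', np.float64(-0.02), 'tooly now', np.float64(-1.353))
```

Request:
arm_command:
  steps: [0, 0.4, -1, 0, 0, 0, 0.4, -1, 0, 0, 0, 0.4, -1, 0, 0, 0, 0.4, -1, 0, 0, 0, 0.4, -1, 0, 0, 0, 0.4, -1, 0, 0, 0, 0.4, -1, 0, 0, 0, 0, -1, 0, 0]

```text
time: 39.05
eef_pos: [0.4981, -0.3546, 0.2133]
tcp_rot: [0.994, 0.11, 0.001, 0.0]
contact_force: [-0.3, -0.7, 0.4]
opening: -0.001
finger_force: 0.0
```

Request:
arm_command:
  steps: [0, 0, 0, 1, 0, 0, 0, 0, 1, 0, 0, 0, 0, 1, 0, 0, 0, 0, 1, 0, 0, 0, 0, 0.3, 0, 0, 0, 0, 0.2, 0, 0, 0, 0, 0, 0, 0, 0, 0, 0, 0]

```text
time: 39.72
eef_pos: [0.4981, -0.358, 0.1018]
tcp_rot: [0.994, 0.109, 0.001, 0.001]
contact_force: [0.3, 0.6, -0.3]
opening: 0.002
finger_force: 0.0
```

Request:
arm_command:
  steps: [0, 0, 0, 0.1, 0, 0, 0, 0, 0.1, 0, 0, 0, 0, 0, 0, 0, 0, 0, 0, 0]

```text
time: 40.05
eef_pos: [0.4975, -0.3577, 0.0955]
tcp_rot: [0.994, 0.109, 0.0, 0.0]
contact_force: [-0.8, -0.3, 0.3]
opening: 0.004
finger_force: 0.0
```

Request:
arm_command:
  steps: [0, 0, 0, 0.1, 0, 0, 0, 0, 0.1, 0, 0, 0, 0, 0, 0, 0, 0, 0, 0, 0]

```text
time: 40.38
eef_pos: [0.4977, -0.358, 0.0921]
tcp_rot: [0.994, 0.109, 0.0, 0.0]
contact_force: [-3.0, 1.6, 7.7]
opening: 0.002
finger_force: 3.9
```

The key end reads 92.1 mm, so it's home. Now the other end.

Request:
arm_command:
  steps: [0, 0, 0, -0.6, 0, 0, -0.9, 0, 0, 0, 0, -0.86, 0, 0, 0, 0, 0, 0, 0, 0, 0, 0, 0, 0.4, 0, 0, 0, 0, 0.2, 0, 0, 0, 0, 0, 0, 0, 0, 0, 0, 0]

```text
time: 41.05
eef_pos: [0.4548, -0.3676, 0.092]
tcp_rot: [0.994, 0.109, -0.001, 0.0]
contact_force: [-4.9, 2.5, 12.0]
opening: -0.002
finger_force: 6.3
```

Request:
arm_command:
  steps: [0, 0, 0, -1, 0, 0, 0, 0, -1, 0, 0, 0, 0, -1, 0, 0, 0, 0, -1, 0, 0, 0, 0, -1, 0, 0, 0, 0, 0, 0, 0, 0, 0, 0, 0]

```text
time: 41.63
eef_pos: [0.4557, -0.3675, 0.2162]
tcp_rot: [0.994, 0.109, 0.001, 0.001]
contact_force: [-0.7, 0.0, -0.7]
opening: 0.001
finger_force: 0.0
```

Both ends read 92 mm, so the lid is level and flush. Handing in.

```bash
python3 -c "
from plant import ctrl
print(ctrl.sign_off())"
```

```text
the job is handed in; nothing more can be done
None
```

The job is done and handed in: the pan was tipped and let back down, the balls are in the bin, all three mounts are in the canister, and the keyed lid is level and flush on its rim; sign-off returned no verdict.

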